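Nest the insert pan in the warming bath with the handles clear

TASK

Nest the red-handled insert pan inside the warming bath and turn its handle, away from the bath's black handle, until it drops into the notch of the blue collar, so that the pan sits level and fully home. The notch may be anywhere on the side opposite the bath's handle, so feel for it by pushing the pan's handle round the collar. Keep the pan upright, leave the other things where they are and let go at the end.

Things in the scene. Friction and masses are not known exactly. Their poses are not given: they have to be found in the camera images.
- bath: Warming bath: open round steel pot fixed to the table, outer diameter 142 mm. Origin: centre of its underside, z up. Black stick handle along its +x, 75 to 165 mm out, 22 mm wide, underside 76, top 90 mm above the table. When the pan is home its origin is 22 mm above this one; with the pan's handle riding on the collar's rim the pan is cocked about 0.1 rad and its origin is about 28 mm up.
- collar_seat (a point): Centre of the blue collar fixed on the bath, at its ledge, 66 mm above the table; axes as the bath's. Ledge bore 104 mm; round it a raised rim, inner diameter 124, outer 150 mm, top 12 mm above this point. One notch, 26 mm wide, cuts right through the rim down to the ledge; its direction changes from run to run, within 0.6 rad either side of the bath's -x. This point does not show it.
- insert_pan: Insert pan: loose aluminium cup, 0.18 kg (up to a quarter more or less), 48 mm high, outer diameter 84 mm at the chamfered foot, 95 mm 6 mm up, 98 mm at the top, with a flange of diameter 118 mm, 4 mm thick, 44 to 48 mm up. Origin: centre of its underside, z up. Its straight handle points along its +x: a bar 18 mm wide, 44 to 52 mm up, out to 85 mm, then a red grip out to 165 mm.
- grip (a point): Point inside the pan's red grip, 108 mm from the pan's origin along its +x, 49 mm above its underside. The grip is 20 mm wide, 14 mm thick; pinched across here it clears the collar. Once in the bath, one or two newtons sideways here turn the pan; over the notch the handle drops by its weight if nothing rubs on it, and the notch's sides then stop it.
- petri_dish: Bystander: round petri dish, 60 mm diameter, 14 mm high, loose. Origin: centre of its underside.
- culture_plate: Bystander: clear multi-well plate with pink wells, 86 x 128 x 14 mm, loose. Origin: centre of its underside.
- counter: Bystander: tally counter, 54 x 69 x 24 mm, loose. Origin: centre of its underside.
- wash_bottle: Bystander: white wash bottle with red spout, 185 mm tall, loose. Origin: centre of its underside.

How it is judged:
By the outcome, as a careful person would: the job done as asked, in the order asked, and still so for the second after the job is handed in, with the robot touching nothing.
It also fails if it takes over 61 s, if anything falls off the work surface, if the arm or the gripper's body presses on something with over 40 N, if the wrist force passes 120 N, or if a joint passes its speed limit or range.

ROBOT

A 6-joint arm with a two-finger parallel gripper is mounted at the origin on a cart in front of the work surface, level with it; the furniture and walls round the work are solid. World frame = base frame: x ahead of the robot, y to its left, z up, the work surface at z = 0. Lengths are in m, angles in rad, forces in N, time in s.
With the tool pointing down it reaches from about 0.35 to 0.975 m from the base axis. Payload 4.9 kg.
Tool frame: the origin (TCP) lies at the very end of the fingers, on their centre line; the grasp point (between the pads) lies 19 mm behind it (ctrl.grip_point_offset is the distance from the TCP to the grasp point, in m); z points along the fingers, y is the line along which they close (so a half turn about z gives the same grasp; the last joint's range is limited). The gripper opens to 85 mm and grips with 20 to 120 N. Pads are 22 mm wide; open, the fingers measure 114 mm over their backs; the gripper's body (76 mm by 85 mm) begins 54 mm behind the grasp point. The pads swing forward as they close: fully open they stand 13 mm farther back than shut.
Start: joints at [-1.405, 0.053, 1.613, -0, 1.476, -0.119], TCP at [0.176, -0.6, 0.192] pointing down, gripper open.
Joint ranges: [-3.01, 3.01], [-1.01, 2.22], [0.06, 2.58], [-1.02, 4.17], [0.09, 2.62], [-3.14, 3.14]. Speed limits (rad/s): [2.57, 2.57, 3.14, 3.14, 3.14, 3.14].

INTERFACE

Orientations are given as a rotation vector (axis times angle).
In Python, from station import ctrl gives the robot as it stands.
- The arm moves only by the tool send_rows, never from a script. Its argument "rows" is a list of rows, each a list of 3 entries, a list of its own where there are three numbers: the finger opening in cm, from 0 to 8.54, then the shift along the tool's x, y, z in cm, then the turn about the tool's z in degrees. A call has 1 to 10 rows; each row shifts and turns the commanded pose from where the row before left it, along the tool's axes as they then stand; what a row does not reach is not made up. A row lasts 1/8 s, in which the tool goes at most 62.5 mm and 10.7 degrees, less where a joint would pass 70% of its speed; a pose out of reach is approached as far as the arm can. A call with a gripper value outside its range is refused whole. The fingers move at their own pace and stop on an object; "newtons" is the grip in N (left out, the last holds). Time passes only in rows, so rows that do not move let the fingers close. It gives the time, the measured TCP pose, the force, the opening and the grip force at its end, in the units of the state.
- ctrl.get_obs(): the state, without advancing time (a new reading comes with each control period).
- ctrl.get_image(name): name is "scene" or "top" or "wrist"; returns a dict with "frame" (400x640x3 uint8, red, green, blue), "range_z" (400x640 float32, m along the optical axis (not along the pixel's ray), 0 where there is no reading), "fx", "fy", "cx", "cy" (pixels), "k1" (the pictures are not rectified: a ray, as slopes to the right and down, at radius r is drawn at 1 + k1 r^2 times it, then the intrinsics apply), "cam_to_world" (4x4, takes a point from camera to world coordinates). Camera axes: x right, y down, z forward; pixel columns grow to the right and rows downward; lengths in m; the calibration is good to about 2 mm. A picture is of the moment at which its call begins.
- ctrl.finish_job(): hands the job in; it is judged then, once.
The state is a dict: "t": time; "q": joint angles; "dq": joint speeds; "effort": joint torques, N m; "tool_pos": TCP position; "tool_rot": TCP orientation; "contact_force": force on the tool from outside, world axes, zero at the start; "wrist_torque": the same for the moment, N m; "opening": finger opening in m; "grip_force": force on a finger pad.
Only numpy, scipy, OpenCV 4.12 (cv2) and the standard library are available. Lean on these libraries where they do the work, as an engineer would, in place of code of your own. Each camera call takes 0.05 s, during which the arm holds its last target. There are 200 camera calls.

## Working session

There is one attempt and no reset: what is moved stays moved. The work goes in short steps, Python scripts to look and compute and a tool call to move; the robot and the scene stay as the last step left them, time stands still between calls to the robot, and variables do not carry over. Pictures are saved under pics/ and viewed, at most 10 in all, crops included, and the job is handed in when it is done.

Besides the shell and the picture viewer there is one more tool, called after ">>>" as name(argument=value, ...), one argument or row to a line, values as JSON. send_rows: Moves the arm, as the interface text tells. Its arguments: {"type":"object","properties":{"rows":{"type":"array","items":{"type":"array"}},"newtons":{"type":"number"}},"required":["rows"]}

```bash
ls; mkdir -p pics
cat > h.py <<'E'
import numpy as np,cv2
from station import ctrl
def grab(n,save=None):
    d=ctrl.get_image(n)
    if save: cv2.imwrite('pics/'+save,cv2.cvtColor(d['frame'],cv2.COLOR_RGB2BGR))
    return d
def rays(d,uv):
    uv=np.atleast_2d(uv).astype(float)
    p=(uv-[d['cx'],d['cy']])/[d['fx'],d['fy']]; s=p.copy()
    for _ in range(20): s=p/(1+d['k1']*(s**2).sum(1,keepdims=True))
    return np.c_[s,np.ones(len(s))]
def plane(d,uv,z):
    T=np.array(d['cam_to_world']); r=rays(d,uv)@T[:3,:3].T; o=T[:3,3]
    return o+r*((z-o[2])/r[:,2:])
def depth(d,uv):
    T=np.array(d['cam_to_world']); uv=np.atleast_2d(uv).astype(int)
    return (rays(d,uv)*d['range_z'][uv[:,1],uv[:,0]][:,None])@T[:3,:3].T+T[:3,3]
E
python3 - <<'E'
from h import *
a=grab('scene');b=grab('top')
cv2.imwrite('pics/a.png',cv2.resize(np.vstack([a['frame'],b['frame']])[:,:,::-1],(480,600)))
cv2.imwrite('pics/top.png',b['frame'][:,:,::-1])
cv2.imwrite('pics/scene.png',a['frame'][:,:,::-1])
for d in(a,b): print(d['cam_to_world'],d['fx'],d['k1'])
print(ctrl.get_obs())
E
```

```text
pics
[[-0.49419174 -0.51260743  0.70214539 -0.45381945]
 [-0.86904693  0.26986647 -0.41464384  0.46196794]
 [ 0.02306401 -0.81511086 -0.57884569  0.84903267]
 [ 0.          0.          0.          1.        ]] 473.80507210092065 -0.012579318721984475
[[-0.0129178  -0.99853917  0.05246579  0.45403691]
 [-0.99989981  0.01320354  0.00510334 -0.09571448]
 [-0.00578862 -0.05239461 -0.99860968  1.20805893]
 [ 0.          0.          0.          1.        ]] 466.08654102733635 -0.11240739976327438
{'t': 0.1, 'q': array([-1.40499946e+00,  5.33458533e-02,  1.61413401e+00,  2.68860997e-05,
        1.47600902e+00, -1.19000976e-01]), 'dq': array([-5.85103460e-04, -9.32390284e-04, -2.45796985e-03, -4.38405831e-04,
        2.00620180e-06,  1.39766179e-03]), 'effort': array([ 3.05841404e-04, -3.94900632e+01, -3.71364319e+01, -1.07892270e-04,
        3.86163840e-03, -3.00466809e-06]), 'tool_pos': array([ 0.17550551, -0.59919596,  0.19066547]), 'tool_rot': array([-3.10791812e+00, -4.45575934e-01,  2.76421365e-05]), 'contact_force': array([ 0.67535968,  0.418549  , -0.31614536]), 'wrist_torque': array([-0.03046307,  0.02445811,  0.00070565]), 'grip_force': 0.0, 'opening': 0.08546404473105808}
```

View pics/top.png

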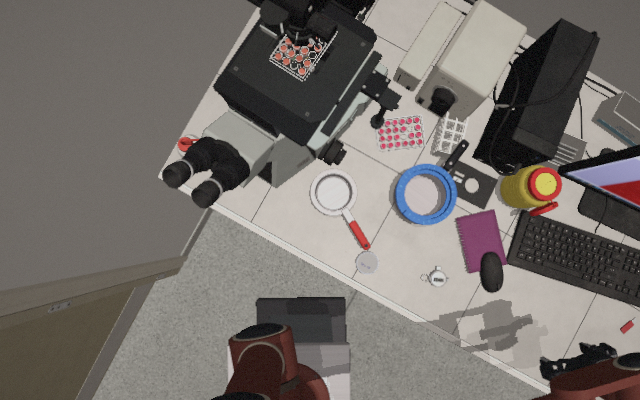

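View pics/scene.png

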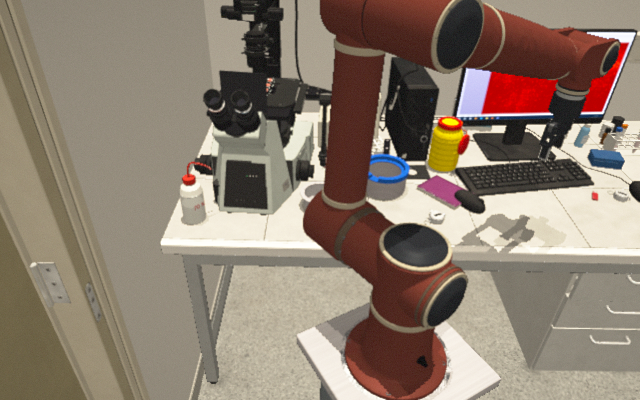

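The top view shows the pan at (333,192) with its red grip around (357,233). The bath's blue collar is at (426,195), its black handle points to the upper right at (457,152), and the petri dish is at (367,262).

Run:
```python
from h import *
d=grab('top');f=d['frame'];hsv=cv2.cvtColor(f,cv2.COLOR_RGB2HSV)
def big(m,box):
    z=np.zeros(m.shape,np.uint8);x0,y0,x1,y1=box;z[y0:y1,x0:x1]=m[y0:y1,x0:x1]*255
    c,_=cv2.findContours(z,cv2.RETR_EXTERNAL,cv2.CHAIN_APPROX_NONE);return max(c,key=cv2.contourArea)
H,S,V=hsv[...,0],hsv[...,1],hsv[...,2]
c=big((H>95)&(H<125)&(S>120),(380,150,470,240))
P=plane(d,c[:,0],.078);(x,y),r=cv2.minEnclosingCircle(P[:,:2].astype(np.float32));print('collar',x,y,r)
e=cv2.fitEllipse(P[:,:2].astype(np.float32));print(e)
c=big(((H<8)|(H>172))&(S>150),(335,200,380,255))
P=plane(d,c[:,0],.056);print('grip',cv2.minAreaRect(P[:,:2].astype(np.float32)),len(c)); 
g=P[:,:2].mean(0)
c=big((V<70),(440,135,472,180));P=plane(d,c[:,0],.09);print('bathh',cv2.minAreaRect(P[:,:2].astype(np.float32)),P.mean(0))
# pan flange: points by depth
vv,uu=np.mgrid[165:225,300:368];uv=np.c_[uu.ravel(),vv.ravel()]
Q=depth(d,uv);m=(Q[:,2]>.035)&(Q[:,2]<.06);q=Q[m];print('flange depth',np.median(q,0),m.sum())
(x,y),r=cv2.minEnclosingCircle(q[:,:2].astype(np.float32));print(x,y,r)
z=f[160:275,295:475];cv2.imwrite('pics/z.png',cv2.resize(z[:,:,::-1],None,fx=4,fy=4,interpolation=2))
print('petri',plane(d,[(367,262)],.014),'plate',plane(d,[(401,133),(452,135)],.014),'bottle',plane(d,[(185,143)],.18),'counter',plane(d,[(437,278)],.02))
print(depth(d,[(457,152),(357,233),(335,155),(390,105)]))
```

```text
collar 0.531997799873352 -0.34816229343414307 0.07628750801086426
((0.5322783589363098, -0.3477814197540283), (0.1449083536863327, 0.14995123445987701), 24.301963806152344)
grip ((0.43375304341316223, -0.18485458195209503), (0.07609351724386215, 0.01654314249753952), 30.135812759399414) 60
bathh ((0.6076905727386475, -0.4402777850627899), (0.07338301092386246, 0.09027049690485), 50.530548095703125) [ 0.60353589 -0.42887354  0.09      ]
flange depth [ 0.53230253 -0.13498353  0.04859981] 811
0.5358735918998718 -0.10963521152734756 0.10247733443975449
petri [[ 0.36383464 -0.20671573  0.014     ]] plate [[ 0.69568864 -0.30143205  0.014     ]
 [ 0.68957153 -0.43557231  0.014     ]] bottle [[0.64709575 0.21293064 0.18      ]] counter [[ 0.32032961 -0.38487045  0.02      ]]
[[ 0.63249153 -0.42479504  0.09011914]
 [ 0.43877756 -0.17924389  0.05586245]
 [ 0.6267031  -0.12657318  0.09891593]
 [ 0.70618982 -0.23847668  0.25570319]]
```

View pics/z.png

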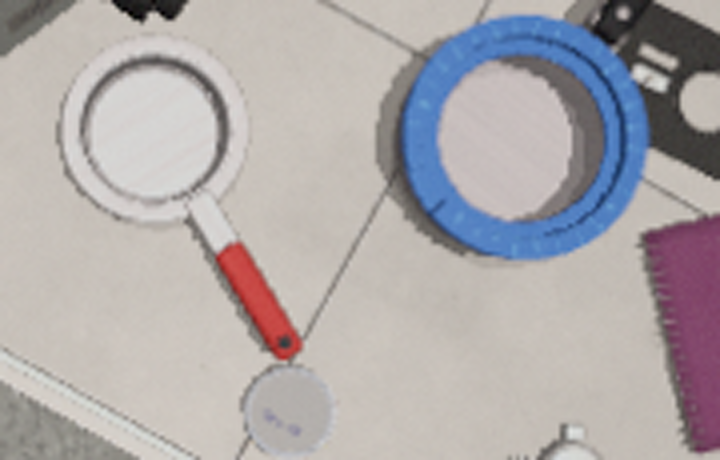

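The zoomed crop shows the pan's centre at about crop (153,130), with the grip pointing down-right and the petri dish just past its tip. The collar's centre is at about (526,138). There is a faint dark mark on its rim at (437,207) that may be the notch's edge.

```bash
cat >> h.py <<'E'
def togo(x,y,z,yaw,o=None):
    "shift in tool axes (cm) and turn (deg) from present pose to TCP x,y,z with tool x at yaw"
    from scipy.spatial.transform import Rotation as R
    o=o or ctrl.get_obs();M=R.from_rotvec(o['tool_rot']).as_matrix();ps=np.arctan2(M[1,0],M[0,0])
    print('tcp',o['tool_pos'].round(4),'yaw',round(ps,4),'shift cm',(M.T@(np.array([x,y,z])-o['tool_pos'])*100).round(2),'turn',round(np.degrees(-((yaw-ps+np.pi)%(2*np.pi)-np.pi)),1),'tilt',M[:,2].round(3))
E
python3 - <<'E'
from h import *
d=grab('top')
print('pan c',plane(d,[(333.2,192.5)],.048))
vv,uu=np.mgrid[145:245,380:475];uv=np.c_[uu.ravel(),vv.ravel()];Q=depth(d,uv)
C=np.array([.5322,-.348]);e=Q[:,:2]-C;r=np.hypot(*e.T);a=np.arctan2(e[:,1],e[:,0])%(2*np.pi)
for t in np.arange(1.6,3.5,.1):
    m=(abs(a-t)<.05)&(r>.063)&(r<.073); print(round(t,2),m.sum(),Q[m,2].round(3))
# bath handle direction by height
m=(Q[:,2]>.086)&(Q[:,2]<.1);print('handle',Q[m].mean(0),m.sum())
togo(.4485,-.1764,.12,.52)
E
```

```text
pan c [[ 0.54035445 -0.12208335  0.048     ]]
1.6 24 [ 0.079  0.081  0.079  0.078  0.035  0.078  0.078  0.08   0.08   0.005
 -0.     0.017  0.036  0.083  0.083  0.079  0.079 -0.002 -0.001  0.015
  0.035  0.    -0.002  0.013]
1.7 20 [ 0.078  0.076  0.078  0.078  0.032  0.08   0.079  0.077  0.077 -0.004
 -0.003  0.009  0.029  0.08   0.08   0.079 -0.001  0.01   0.027  0.004]
1.8 21 [ 0.075  0.08   0.079  0.083  0.083  0.006  0.026  0.037  0.077  0.08
  0.077  0.079 -0.002 -0.     0.025  0.036  0.07   0.065  0.002  0.001
  0.011]
1.9 23 [0.066 0.072 0.029 0.061 0.065 0.065 0.071 0.065 0.003 0.006 0.024 0.04
 0.066 0.064 0.065 0.065 0.002 0.002 0.017 0.029 0.067 0.001 0.002]
2.0 24 [ 0.068  0.065  0.068  0.068  0.01   0.029  0.062  0.07   0.074  0.067
  0.067 -0.001  0.007  0.023  0.037  0.062  0.068  0.065 -0.003  0.001
  0.01   0.031  0.065  0.001]
2.1 22 [ 0.064  0.065  0.066  0.062  0.069  0.067  0.005 -0.004  0.022  0.03
  0.065  0.066  0.065  0.065  0.    -0.002  0.006  0.02   0.038  0.065
 -0.002  0.003]
2.2 24 [ 0.065  0.063  0.064  0.068  0.065  0.077  0.001  0.015  0.024  0.06
 
[... 917 characters left out ...]
 0.079  0.    -0.003  0.     0.077  0.077]
2.9 15 [ 0.08   0.078  0.077  0.08   0.082  0.079  0.081  0.     0.079  0.077
  0.077 -0.002 -0.     0.002  0.075]
3.0 13 [0.081 0.079 0.079 0.079 0.077 0.078 0.078 0.078 0.078 0.077 0.078 0.076
 0.078]
3.1 10 [0.081 0.082 0.076 0.08  0.075 0.078 0.08  0.081 0.078 0.079]
3.2 11 [0.08  0.075 0.079 0.074 0.078 0.08  0.076 0.078 0.082 0.081 0.078]
3.3 11 [0.079 0.078 0.081 0.074 0.081 0.078 0.08  0.083 0.077 0.079 0.076]
3.4 11 [0.076 0.076 0.079 0.077 0.08  0.078 0.082 0.079 0.076 0.079 0.081]
handle [ 0.62087769 -0.41852363  0.09020566] 252
tcp [ 0.1755 -0.5994  0.191 ] yaw 0.2848 shift cm [ 38.08 -32.91   7.15] turn -13.5 tilt [-0.     0.001 -1.   ]
```

>>> send_rows(
  rows=[
    [8.5,[4.2,-3.65,0],0],
    [8.5,[4.2,-3.65,0],0],
    [8.5,[4.2,-3.65,0],0],
    [8.5,[4.2,-3.65,0],0],
    [8.5,[4.2,-3.65,0],0],
    [8.5,[4.2,-3.65,0],0],
    [8.5,[4.2,-3.65,0],0],
    [8.5,[4.2,-3.65,0],0],
    [8.5,[4.4,-3.7,0],0],
    [8.5,[0,0,0],-10],
  ],
  newtons=90,
)

```text
t: 1.45
tool_pos: [0.4492, -0.174, 0.1916]
tool_rot: [-3.055, -0.731, -0.0]
contact_force: [-1.0, -0.2, 0.1]
opening: 0.0849
grip_force: 0.0
```

Run:
```python
from h import *
togo(.448,-.1755,.12,.52)
d=grab('wrist','w1.png');T=d['cam_to_world'];print(T)
f=d['frame'];hsv=cv2.cvtColor(f,cv2.COLOR_RGB2HSV);H,S=hsv[...,0],hsv[...,1]
m=(((H<8)|(H>172))&(S>150)).astype(np.uint8)
c,_=cv2.findContours(m,0,1);c=max(c,key=cv2.contourArea)
P=plane(d,c[:,0],.056);print('grip',cv2.minAreaRect(P[:,:2].astype(np.float32)),cv2.boundingRect(c))
```

```text
tcp [ 0.4492 -0.174   0.1916] yaw 0.4699 shift cm [-0.18  0.08  7.16] turn -2.9 tilt [ 0.     0.001 -1.   ]
[[ 4.52680300e-01 -8.42438218e-01 -2.92195816e-01  5.23905365e-01]
 [-8.91672813e-01 -4.27823183e-01 -1.47942285e-01 -1.36160561e-01]
 [-3.75909252e-04  3.27513623e-01 -9.44846382e-01  3.73061515e-01]
 [ 0.00000000e+00  0.00000000e+00  0.00000000e+00  1.00000000e+00]]
grip ((0.43368762731552124, -0.18547198176383972), (0.0754445344209671, 0.01764155551791191), 30.535432815551758) (313, 157, 20, 69)
```

View pics/w1.png

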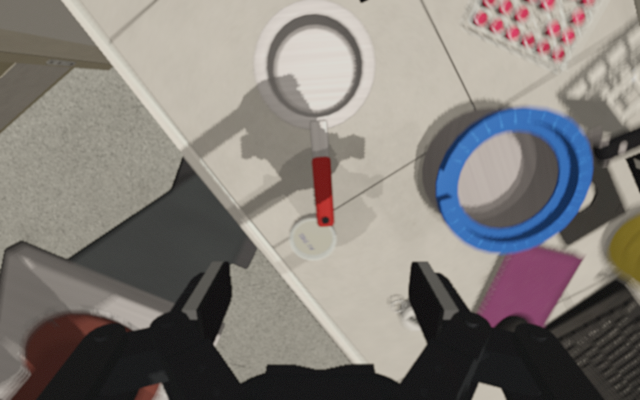

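The wrist view shows the open fingers above the pan, with the grip at pixels (313–333, 157–226). The grip's position agrees with the top view to within 1 mm. The collar notch shows at about (443,203).

>>> send_rows(
  rows=[
    [8.5,[-0.18,0.17,5],-3.4],
    [8.5,[0,0,5],0],
    [8.5,[0,0,4],0],
    [8.5,[0,0,2.1],0],
    [4,[0,0,0],0],
    [1,[0,0,0],0],
    [1,[0,0,0],0],
    [1,[0,0,0],0],
    [1,[0,0,0],0],
  ],
  newtons=90,
)

```text
t: 2.62
tool_pos: [0.4473, -0.1798, 0.0314]
tool_rot: [3.036, 0.805, 0.001]
contact_force: [1.0, 0.3, 0.0]
opening: 0.0098
grip_force: 0.0
```

Run:
```python
from h import *
d=grab('wrist','w2.png');e=grab('top')
z=np.hstack([cv2.resize(d['frame'][100:400,150:500],(400,343)),cv2.resize(e['frame'][150:285,290:448],(400,343))])
cv2.imwrite('pics/w2.png',z[:,:,::-1])
print(ctrl.get_obs())
```

```text
{'t': 2.725, 'q': array([-5.36667381e-01, -1.35604945e-01,  2.07766035e+00, -2.99834353e-05,
        1.19913066e+00,  5.15482539e-01]), 'dq': array([ 0.00036932,  0.00321471,  0.00150463, -0.00133237, -0.00104995,
       -0.00063171]), 'effort': array([-8.75214231e-03, -2.71933436e+01, -3.31337321e+01, -3.50567234e-04,
       -2.84725698e-03,  6.59790130e-04]), 'tool_pos': array([ 0.44711283, -0.17966405,  0.03104045]), 'tool_rot': array([3.03624545e+00, 8.05524434e-01, 4.15403600e-04]), 'contact_force': array([0.18051369, 0.74585478, 0.27433938]), 'wrist_torque': array([-0.03587769, -0.01058257, -0.01619366]), 'grip_force': 0.0, 'opening': 0.010001088254341062}
```

View pics/w2.png

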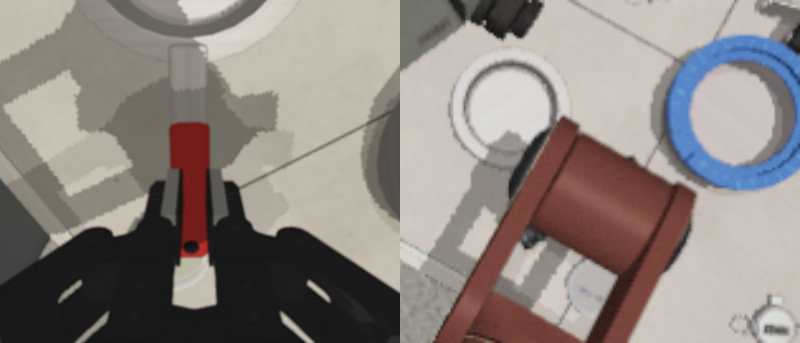

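The left half shows the fingers on either side of the red grip, with the pads at crop x 163–182 and 208–225. The right half (top view) is blocked by the arm. The opening read 10 mm on a 20 mm grip, so I'll check finger heights by depth.

Run:
```python
from h import *
d=grab('wrist');s=350/400
o=ctrl.get_obs();p=o['tool_pos'];ps=.5186
for v in(140,175,190,205,220):
    row=[]
    for u in range(150,245,5):
        q=depth(d,[(150+u*s,100+v*s)])[0];e=q[:2]-p[:2]
        row.append((round(1e3*(e[0]*np.cos(ps)+e[1]*np.sin(ps))),round(1e3*(e[0]*np.sin(ps)-e[1]*np.cos(ps))),round(1e3*q[2])))
    print(v,*row)
```

```text
140 (-8, -28, 0) (-8, -25, -1) (-8, -22, 0) (-8, -19, -1) (14, -12, 51) (15, -9, 54) (16, -7, 56) (16, -5, 54) (16, -2, 55) (15, 0, 54) (16, 3, 55) (16, 5, 55) (14, 7, 51) (-8, 13, -1) (-8, 16, -1) (84, 0, 212) (-8, 23, -1) (-8, 26, -1) (-8, 30, -1)
175 (-34, -29, -1) (-34, -26, -1) (-34, -23, 0) (-34, -20, -1) (10, -10, 79) (10, -8, 79) (10, -6, 78) (-3, -5, 56) (-3, -2, 54) (-3, 0, 55) (-2, 3, 56) (-3, 5, 55) (10, 6, 79) (10, 9, 79) (10, 11, 79) (-33, 20, 0) (-34, 24, -1) (-34, 27, -2) (-34, 31, 0)
190 (6, -18, 85) (6, -16, 84) (6, -14, 84) (10, -11, 91) (11, -10, 91) (10, -7, 90) (11, -6, 91) (-11, -5, 55) (-11, -2, 55) (-12, 0, 55) (-11, 3, 56) (-12, 5, 54) (10, 6, 90) (10, 8, 91) (11, 10, 91) (6, 12, 85) (6, 15, 85) (7, 16, 85) (-45, 31, 0)
205 (6, -17, 94) (6, -15, 95) (84, 0, 212) (10, -11, 100) (10, -9, 101) (10, -7, 100) (10, -5, 101) (-20, -5, 55) (-20, -2, 56) (-21, 0, 54) (-20, 3, 55) (-22, 5, 53) (10, 5, 101) (10, 7, 101) (10, 9, 100) (10, 11, 100) (6, 14, 95) (5, 15, 94) (7, 17, 96)
220 (13, -14, 113) (13, -13, 113) (13, -11, 114) (11, -10, 110) (11, -8, 111) (9, -7, 107) (8, -5, 106) (-29, -5, 55) (-29, -2, 55) (-29, 0, 55) (-28, 3, 56) (-30, 6, 54) (8, 5, 107) (8, 7, 106) (11, 8, 111) (11, 10, 111) (13, 12, 114) (13, 13, 113) (12, 15, 113)
```

Run:
```python
from h import *
d=grab('wrist');s=350/400
print(ctrl.grip_point_offset, [a for a in dir(ctrl) if a[0]!='_'])
for u in(172,180,210,216):
    print(u,[tuple((1e3*depth(d,[(150+u*s,100+v*s)])[0]).round().astype(int)) for v in range(150,180,3)])
```

```text
0.0187 ['MotionError', 'finish_job', 'get_image', 'get_obs', 'grip_point_offset']
172 [(np.int64(450), np.int64(-165), np.int64(54)), (np.int64(449), np.int64(-166), np.int64(53)), (np.int64(447), np.int64(-167), np.int64(52)), (np.int64(446), np.int64(-168), np.int64(53)), (np.int64(444), np.int64(-168), np.int64(52)), (np.int64(443), np.int64(-169), np.int64(52)), (np.int64(441), np.int64(-170), np.int64(51)), (np.int64(451), np.int64(-166), np.int64(75)), (np.int64(452), np.int64(-166), np.int64(79)), (np.int64(451), np.int64(-166), np.int64(80))]
180 [(np.int64(453), np.int64(-168), np.int64(56)), (np.int64(520), np.int64(-138), np.int64(212)), (np.int64(450), np.int64(-170), np.int64(55)), (np.int64(449), np.int64(-170), np.int64(56)), (np.int64(448), np.int64(-171), np.int64(56)), (np.int64(447), np.int64(-172), np.int64(57)), (np.int64(445), np.int64(-173), np.int64(56)), (np.int64(453), np.int64(-169), np.int64(75)), (np.int64(453), np.int64(-169), np.int64(78)), (np.int64(453), np.int64(-169), np.int64(80))]
210 [(np.int64(458), np.int64(-182), np.int64(51)), (np.int64(457),
[... 179 characters left out ...]
t64(451), np.int64(-186), np.int64(50)), (np.int64(450), np.int64(-187), np.int64(51)), (np.int64(459), np.int64(-180), np.int64(76)), (np.int64(459), np.int64(-180), np.int64(78)), (np.int64(459), np.int64(-180), np.int64(79))]
216 [(np.int64(441), np.int64(-200), np.int64(-1)), (np.int64(439), np.int64(-201), np.int64(-1)), (np.int64(438), np.int64(-201), np.int64(0)), (np.int64(435), np.int64(-203), np.int64(-1)), (np.int64(434), np.int64(-204), np.int64(0)), (np.int64(432), np.int64(-205), np.int64(0)), (np.int64(429), np.int64(-207), np.int64(-1)), (np.int64(460), np.int64(-183), np.int64(75)), (np.int64(461), np.int64(-182), np.int64(78)), (np.int64(461), np.int64(-182), np.int64(80))]
```

Depth shows the fingertips ending at z≈0.074, which is above the grip (top at 0.056). The true tips are therefore about 43 mm higher than the reported TCP. I'll reopen, go lower in stages and watch the force.

>>> send_rows(
  rows=[
    [5,[0.25,-0.25,0],0],
    [5,[0,0,0],0],
    [5,[0,0,0],0],
    [5,[0,0,1],0],
    [5,[0,0,1],0],
    [5,[0,0,0.5],0],
  ],
)

```text
t: 3.58
tool_pos: [0.4471, -0.1758, 0.0044]
tool_rot: [-3.035, -0.805, 0.002]
contact_force: [0.4, 0.1, 0.5]
opening: 0.05
grip_force: 0.0
```

Run:
```python
from h import *
d=grab('wrist','w3.png');o=ctrl.get_obs();print(o['contact_force'],o['opening'])
T=d['cam_to_world'];print('cam z',T[2,3],'tcp',o['tool_pos'])
f=d['range_z'];v,u=np.mgrid[0:400:2,0:640:2];uv=np.c_[u.ravel(),v.ravel()];uv=uv[f[uv[:,1],uv[:,0]]>0]
Q=depth(d,uv);e=Q[:,:2]-o['tool_pos'][:2];ps=.52
x=e@[np.cos(ps),np.sin(ps)];y=e@[np.sin(ps),-np.cos(ps)]
for sg in(-1,1):
    m=(abs(x-.008)<.006)&(sg*y>.018)&(sg*y<.06)&(Q[:,2]>.01);print(sg,m.sum(),np.sort(Q[m,2])[:6],(y[m][np.argsort(Q[m,2])][:6]))
```

```text
[ 0.00774156  0.64630908 -0.73982404] 0.05003570198026723
cam z 0.1856122443719872 tcp [ 0.44682555 -0.17560275  0.00400026]
-1 2119 [0.04951599 0.04997967 0.05040444 0.05059981 0.05106441 0.05125868] [-0.02484904 -0.02488691 -0.02486963 -0.03044515 -0.02462054 -0.02933105]
1 2090 [0.04643995 0.0466686  0.04760212 0.04816161 0.04832065 0.04870346] [0.02531457 0.02521585 0.02522533 0.02506749 0.0252148  0.02508764]
```

>>> send_rows(
  rows=[
    [5,[0.1,0,0.8],0],
    [5,[0,0,0.7],0],
    [1.6,[0,0,0],0],
    [1.6,[0,0,0],0],
    [1.6,[0,0,0],0],
    [1.6,[0,0,0],0],
  ],
  newtons=90,
)

```text
t: 4.38
tool_pos: [0.4489, -0.1757, -0.009]
tool_rot: [3.036, 0.806, 0.0]
contact_force: [0.0, 1.2, 0.6]
opening: 0.0182
grip_force: 87.8
```

>>> send_rows(
  rows=[
    [1.6,[0,0,-1],0],
    [1.6,[0,0,-3],0],
    [1.6,[0,0,-4],0],
    [1.6,[0,0,-3.5],0],
    [1.6,[0,0,0],0],
  ],
)

```text
t: 5.0
tool_pos: [0.4512, -0.1772, 0.1099]
tool_rot: [3.031, 0.804, 0.009]
contact_force: [-0.2, -0.2, -2.2]
opening: 0.0185
grip_force: 88.2
```

Run:
```python
from h import *
from scipy.optimize import least_squares
d=grab('top');f=d['frame'];hsv=cv2.cvtColor(f,cv2.COLOR_RGB2HSV)
H,S=hsv[...,0],hsv[...,1];m=((H>95)&(H<125)&(S>120)).astype(np.uint8);m[:150]=0;m[245:]=0;m[:,:385]=0;m[:,470:]=0
v,u=np.nonzero(m);Q=depth(d,np.c_[u,v]);k=(Q[:,2]>.073)&(Q[:,2]<.084)
z=np.zeros_like(m);z[v[k],u[k]]=255;z=cv2.morphologyEx(z,cv2.MORPH_CLOSE,np.ones((3,3)))
c,_=cv2.findContours(z,0,1);c=max(c,key=cv2.contourArea);P=plane(d,c[:,0],.078)[:,:2]
r=least_squares(lambda p:np.hypot(*(P-p[:2]).T)-p[2],[.53,-.35,.075],loss='soft_l1',f_scale=.002);print('rim centre',r.x)
C=r.x[:2];q=Q[(Q[:,2]>.06)&(Q[:,2]<.071)];e=q[:,:2]-C;rr=np.hypot(*e.T);a=np.arctan2(e[:,1],e[:,0])%6.283
k=(rr>.064)&(rr<.073);print('notch',np.sort(a[k]).round(2))
# pan: wrist view check
w=grab('wrist','w4.png');o=ctrl.get_obs();v,u=np.mgrid[0:200:2,150:500:2];Q=depth(w,np.c_[u.ravel(),v.ravel()])
k=(Q[:,2]>.12)&(Q[:,2]<.18);q=Q[k];
n=np.linalg.lstsq(np.c_[q[:,:2]-q[:,:2].mean(0),np.ones(len(q))],q[:,2],rcond=None)[0];print('pan pts',k.sum(),q.min(0),q.max(0),'plane',n)
print(o['tool_pos'],o['tool_rot'],o['contact_force'],o['wrist_torque'])
```

```text
rim centre [ 0.53233456 -0.34865767  0.06973955]
notch [1.84 1.85 1.86 1.87 1.88 1.9  1.91 1.91 1.92 1.93 1.94 1.95 1.96 1.98
 1.98 2.   2.   2.01 2.01 2.03 2.03 2.04 2.06 2.06 2.08 2.08 2.09 2.1
 2.11 2.13 2.14 2.14 2.15 2.17 2.18 2.18 2.2  2.2  2.21 2.22 2.22 2.23]
pan pts 7001 [ 0.48096628 -0.18207602  0.12000321] [ 0.57700312 -0.06896709  0.16917354] plane [-0.16125422 -0.09500406  0.15404024]
[ 0.44844578 -0.17559636  0.10539152] [-3.03645165e+00 -8.05572765e-01  5.65443250e-04] [ 0.22970647 -0.00537796 -3.13940795] [-0.08487174  0.11095482  0.02902024]
```

View pics/w4.png

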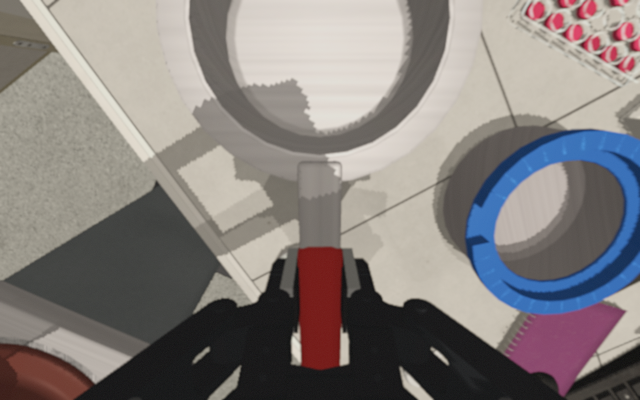

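The wrist view shows the pan held clear with the grip between the pads at (300–342, 250–370). The collar notch is plain at about (480,228), which agrees with the measured direction of about 2.04 rad.

>>> send_rows(
  rows=[
    [1.6,[-2.88,2.35,0],0],
    [1.6,[-2.88,2.35,0],0],
    [1.6,[-2.88,2.35,0],0],
    [1.6,[0,0,0],9.9],
    [1.6,[0,0,0],9.9],
    [1.6,[0,0,0],9.9],
    [1.6,[0,0,0],9.9],
    [1.6,[0,0,0],9.9],
    [1.6,[0,0,0],9.9],
    [1.6,[0,0,0],9.9],
  ],
)

```text
t: 6.35
tool_pos: [0.4073, -0.2784, 0.1029]
tool_rot: [-2.951, 1.072, 0.007]
contact_force: [-0.5, 0.2, -1.7]
opening: 0.0186
grip_force: 88.3
```

```bash
cat >> h.py <<'E'
def flange(w,ps,p,lo=None):
    "fit a circle to the flange outer edge and its plane, from the wrist view"
    hsv=cv2.cvtColor(w['frame'],cv2.COLOR_RGB2HSV)
    v,u=np.mgrid[0:260:2,80:560:2];Q=depth(w,np.c_[u.ravel(),v.ravel()])
    e=Q[:,:2]-p[:2];x=e@[np.cos(ps),np.sin(ps)];y=e@[np.sin(ps),-np.cos(ps)]
    r=np.hypot(x-.107,y);k=(r>.0505)&(r<.057)&(Q[:,2]>p[2]+.02)&(Q[:,2]<p[2]+.09)
    A=np.c_[x[k]-.107,y[k],np.ones(k.sum())];s=None;z=Q[k,2];g=np.ones(len(z),bool)
    for _ in range(6):
        s=np.linalg.lstsq(A[g],z[g],rcond=None)[0];g=abs(A@s-z)<.004
    print('flange slope x,y,height',s.round(4),g.sum(),len(g)); return Q,x,y,s
E
python3 - <<'E'
from h import *
w=grab('wrist');o=ctrl.get_obs();ps=-.69;p=o['tool_pos']
Q,x,y,s=flange(w,ps,p)
k=abs(Q[:,2]-(s[0]*(x-.107)+s[1]*y+s[2]))<.003;k&=(x>.03)
print('ext x',x[k].min(),x[k].max(),'y',y[k].min(),y[k].max(),k.sum())
k=(abs(y)<.006)&(x>.025)&(x<.045)&(Q[:,2]>.1);print('bar z',np.median(Q[k],0),k.sum())
togo(.5323-.107*np.cos(.69),-.3487+.107*np.sin(.69),.11,-.69)
print(o['contact_force'])
E
```

```text
flange slope x,y,height [-0.0309  0.0005  0.1578] 2057 2066
ext x 0.030078193232045518 0.1155633195991819 y -0.0576559134303082 0.059872453790260585 4199
bar z [ 0.43466459 -0.30106622  0.16276318] 322
tcp [ 0.4073 -0.2785  0.103 ] yaw -0.7002 shift cm [ 3.38 -2.58 -0.72] turn -0.6 tilt [-0.004  0.003 -1.   ]
[-0.13224693 -0.11268958 -1.19467715]
```

>>> send_rows(
  rows=[
    [1.6,[1.7,-1.35,0],0],
    [1.6,[1.7,-1.35,0],0],
    [1.6,[0,0,0],0],
    [1.6,[0,0,2],0],
    [1.6,[0,0,0.5],0],
    [1.6,[0,0,0],0],
  ],
)

```text
t: 7.15
tool_pos: [0.4508, -0.2799, 0.0792]
tool_rot: [-2.955, 1.064, 0.004]
contact_force: [-0.1, -0.2, -0.9]
opening: 0.0186
grip_force: 88.3
```

Run:
```python
from h import *
w=grab('wrist');t=grab('top','t5.png');o=ctrl.get_obs();ps=-.70;p=o['tool_pos']
Q,x,y,s=flange(w,ps,p)
# pan circle from top view depth
v,u=np.mgrid[150:245,380:475];Q=depth(t,np.c_[u.ravel(),v.ravel()])
k=(Q[:,2]>s[2]-.004)&(Q[:,2]<s[2]+.004);q=Q[k,:2]
c,r=cv2.minEnclosingCircle(q[np.hypot(*(q-[.532,-.349]).T)<.063].astype(np.float32));print('pan top view',c,r,k.sum())
togo(.5323-.107*np.cos(.69),-.3487+.107*np.sin(.69),.04,-.69);print(o['contact_force'])
i=np.vstack([t['frame'][140:250,350:490]]);cv2.imwrite('pics/t5.png',np.hstack([cv2.resize(i,(380,300)),cv2.resize(w['frame'],(400,300))])[:,:,::-1])
```

```text
flange slope x,y,height [-0.0268  0.0002  0.1343] 2070 2078
pan top view (0.5380493402481079, -0.3491937816143036) 0.05941775068640709 398
tcp [ 0.4519 -0.2807  0.0808] yaw -0.691 shift cm [-0.17  0.13  4.08] turn -0.1 tilt [ 0. -0. -1.]
[ 0.31102179  0.04297556 -2.36889499]
```

View pics/t5.png

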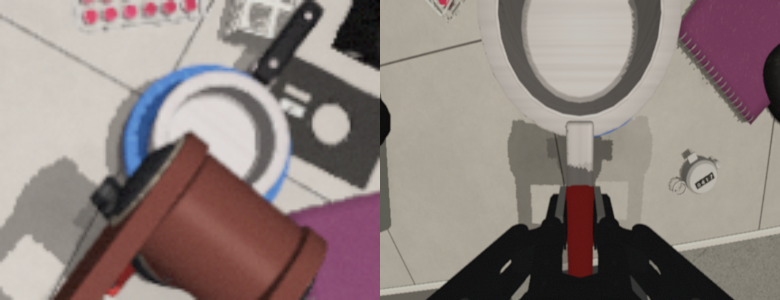

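The picture shows the pan above the collar, offset a few mm away from the robot, with the collar peeking out on the left at (150,110). I'll correct that by about 4 mm while lowering.

>>> send_rows(
  rows=[
    [1.6,[-0.3,0.25,0],0],
    [1.6,[0,0,1],0],
    [1.6,[0,0,1],0],
    [1.6,[0,0,0.7],0],
    [1.6,[0,0,0],0],
  ],
)

```text
t: 7.88
tool_pos: [0.4475, -0.28, 0.0525]
tool_rot: [-2.955, 1.063, 0.003]
contact_force: [0.4, -0.3, -0.8]
opening: 0.0185
grip_force: 88.3
```

>>> send_rows(
  rows=[
    [1.6,[0,0,0.7],0],
    [1.6,[0,0,0.7],0],
    [1.6,[0,0,0.4],0],
    [1.6,[0,0,0],0],
  ],
)

```text
t: 8.38
tool_pos: [0.4479, -0.2803, 0.0352]
tool_rot: [-2.956, 1.064, 0.002]
contact_force: [-0.2, -0.6, -2.2]
opening: 0.0183
grip_force: 88.3
```

>>> send_rows(
  rows=[
    [1.6,[0,0,0.3],0],
    [1.6,[0,0,0.2],0],
    [1.6,[0,0,0],0],
  ],
)

```text
t: 8.75
tool_pos: [0.4481, -0.2805, 0.0306]
tool_rot: [-2.956, 1.064, 0.001]
contact_force: [0.6, -0.3, -1.0]
opening: 0.0183
grip_force: 88.3
```

Run:
```python
from h import *
w=grab('wrist');o=ctrl.get_obs();flange(w,-.69,o['tool_pos']);print(o['contact_force'],o['tool_pos'],o['wrist_torque'])
```

```text
flange slope x,y,height [-0.0258  0.0001  0.086 ] 2070 2081
[-0.26057556  0.37056751 -1.3580253 ] [ 0.44817452 -0.28061751  0.0307501 ] [0.08787236 0.13411919 0.04076817]
```

>>> send_rows(
  rows=[
    [1.6,[0,0,0.3],0],
    [1.6,[0,0,0.2],0],
    [1.6,[0,0,0],0],
  ],
)

```text
t: 9.18
tool_pos: [0.448, -0.2804, 0.0255]
tool_rot: [-2.956, 1.064, 0.001]
contact_force: [0.1, 0.1, -1.5]
opening: 0.0186
grip_force: 88.3
```

Now I'll release slowly.

>>> send_rows(
  rows=[
    [2.4,[0,0,0],0],
    [3.0,[0,0,0],0],
    [3.0,[0,0,0],0],
    [3.0,[0,0,0],0],
  ],
  newtons=20,
)

```text
t: 9.68
tool_pos: [0.4484, -0.2807, 0.026]
tool_rot: [2.956, -1.064, 0.001]
contact_force: [0.1, -0.4, -1.1]
opening: 0.03
grip_force: 0.0
```

```bash
cat >> h.py <<'E'
def chk(ps):
    w=grab('wrist');o=ctrl.get_obs();p=o['tool_pos'];flange(w,ps,p)
    f=w['frame'];hsv=cv2.cvtColor(f,cv2.COLOR_RGB2HSV);m=((hsv[...,0]<8)|(hsv[...,0]>172))&(hsv[...,1]>150)
    v,u=np.nonzero(m);Q=depth(w,np.c_[u,v]);e=Q[:,:2]-p[:2];x=e@[np.cos(ps),np.sin(ps)];y=e@[np.sin(ps),-np.cos(ps)]
    k=(x>-.02)&(x<.025)&(abs(y)<.03)&(Q[:,2]>.05)
    L=np.polyfit(x[k],y[k],1);print('red x',x[k].min().round(4),x[k].max().round(4),'y',y[k].min().round(4),y[k].max().round(4),'ztop',np.median(Q[k,2]).round(4),'line y(x)',L.round(4));print(p.round(4),o['contact_force'].round(2),o['opening'])
    return w
E
python3 - <<'E'
from h import *
chk(-.692)
E
```

```text
flange slope x,y,height [-0.1189  0.0006  0.0747] 1983 2001
red x -0.02 0.0216 y -0.0087 0.0104 ztop 0.0931 line y(x) [-0.0103  0.0008]
[ 0.4483 -0.2807  0.026 ] [0.18 0.73 0.61] 0.02991975644443282
```

The pan is nested and cocked 0.12 rad, with the handle riding on the rim as expected. Now I'll push the handle round towards the notch.

>>> send_rows(
  rows=[
    [3,[0,0,0.4],0],
    [3,[0,0,0.4],0],
    [3,[0.01,-0.37,0],2],
    [3,[0.01,-0.37,0],2],
    [3,[0.01,-0.37,0],2],
    [3,[0.01,-0.37,0],2],
    [3,[0.01,-0.37,0],2],
    [3,[0.01,-0.37,0],2],
    [3,[0.01,-0.37,0],2],
    [3,[0.01,-0.37,0],2],
  ],
)

```text
t: 10.98
tool_pos: [0.4697, -0.2606, 0.0171]
tool_rot: [2.778, -1.466, -0.002]
contact_force: [-1.1, -0.4, -0.3]
opening: 0.03
grip_force: 0.4
```

Run:
```python
from h import *
chk(-.692-np.radians(16));togo(.45,-.28,.02,-.69)
```

```text
flange slope x,y,height [-0.1203  0.013   0.0747] 2207 2218
red x -0.02 0.0222 y -0.0052 0.0162 ztop 0.0929 line y(x) [-0.0645  0.0059]
[ 0.47   -0.2605  0.0171] [-0.89  0.23 -0.12] 0.02998325752114741
tcp [ 0.47   -0.2605  0.0171] yaw -0.9718 shift cm [ 0.49  2.75 -0.29] turn -16.1 tilt [-0.001  0.001 -1.   ]
```

>>> send_rows(
  rows=[
    [3,[0.01,-0.37,0],2],
    [3,[0.01,-0.37,0],2],
    [3,[0.01,-0.37,0],2],
    [3,[0.01,-0.37,0],2],
    [3,[0.01,-0.28,0],1.5],
  ],
)

```text
t: 11.65
tool_pos: [0.4855, -0.2523, 0.0175]
tool_rot: [-2.648, 1.691, 0.001]
contact_force: [-0.8, -0.7, 0.3]
opening: 0.03
grip_force: 0.2
```

Run:
```python
from h import *
chk(-.9718-np.radians(9.5))
```

```text
flange slope x,y,height [-0.0153  0.0006  0.0691] 1987 2003
red x -0.02 0.0197 y -0.0043 0.0161 ztop 0.0768 line y(x) [-0.0484  0.006 ]
[ 0.4858 -0.2522  0.0176] [-0.53 -0.14 -1.03] 0.030087236056591967
```

It dropped: the flange is at 0.069 and nearly level. I'll back the finger off so nothing rubs, then check.

>>> send_rows(
  rows=[
    [3,[0,0.3,0],0],
    [3.6,[0,0.25,0],0],
    [3.6,[0,0,0],0],
    [3.6,[0,0,0],0],
  ],
)

```text
t: 12.2
tool_pos: [0.4805, -0.2548, 0.0179]
tool_rot: [-2.648, 1.69, -0.0]
contact_force: [-0.4, 0.3, -0.2]
opening: 0.036
grip_force: 0.0
```

Run:
```python
from h import *
chk(-.9718-np.radians(9.5))
```

```text
flange slope x,y,height [-0.0663  0.0071  0.0667] 1991 2802
red x -0.02 0.0197 y -0.0104 0.0097 ztop 0.0768 line y(x) [-0.0443 -0.0002]
[ 0.4806 -0.2548  0.0179] [-0.67  0.49 -0.6 ] 0.03567153565824125
```

>>> send_rows(
  rows=[
    [5,[0,0,0],0],
    [5,[0,0,0],0],
    [5,[0,0,-1.5],0],
    [5,[0,0,-4],0],
    [5,[0,0,-4],0],
    [5,[-4,0,-2],0],
    [5,[-4,0,0],0],
    [5,[0,0,0],0],
  ],
)

```text
t: 13.25
tool_pos: [0.4466, -0.1808, 0.1341]
tool_rot: [-2.65, 1.687, -0.003]
contact_force: [0.1, -0.6, 0.2]
opening: 0.05
grip_force: 0.0
```

Run:
```python
from h import *
w=grab('wrist');t=grab('top');o=ctrl.get_obs();print(o['tool_pos'],o['contact_force'])
for d in(w,t):
    v,u=np.mgrid[0:400,0:640];k=d['range_z'].ravel()>0;uv=np.c_[u.ravel(),v.ravel()][k];Q=depth(d,uv)
    r=np.hypot(*(Q[:,:2]-[.5325,-.349]).T)
    for c in range(2):
        k=(r<.056)&(r>.0515)&(abs(Q[:,2]-.071)<.012)
    A=np.c_[Q[k,:2]-[.5325,-.349],np.ones(k.sum())];s=np.linalg.lstsq(A,Q[k,2],rcond=None)[0];print('flange plane',s.round(4),k.sum())
    hsv=cv2.cvtColor(d['frame'],cv2.COLOR_RGB2HSV);m=((hsv[...,0]<8)|(hsv[...,0]>172))&(hsv[...,1]>150);m=m[uv[:,1],uv[:,0]]
    k=m&(r>.07)&(r<.18)&(Q[:,2]<.1)&(Q[:,2]>.05)
    if k.sum(): e=Q[k].mean(0);print('grip',e,'ang',np.arctan2(e[1]+.349,e[0]-.5325))
cv2.imwrite('pics/f.png',np.hstack([cv2.resize(t['frame'][140:280,340:490],(390,364)),cv2.resize(w['frame'],(400,364))])[:,:,::-1])
```

```text
[ 0.44728864 -0.18242115  0.13378   ] [ 0.33991234 -0.97502755 -0.64333355]
flange plane [-0.1546  0.2966  0.0531] 615
grip [ 0.47313456 -0.23952507  0.07671166] ang 2.0676887162189432
flange plane [-0.0009  0.0064  0.0707] 239
grip [ 0.50289634 -0.2823735   0.07763395] ang 1.988918871339072
```

View pics/f.png

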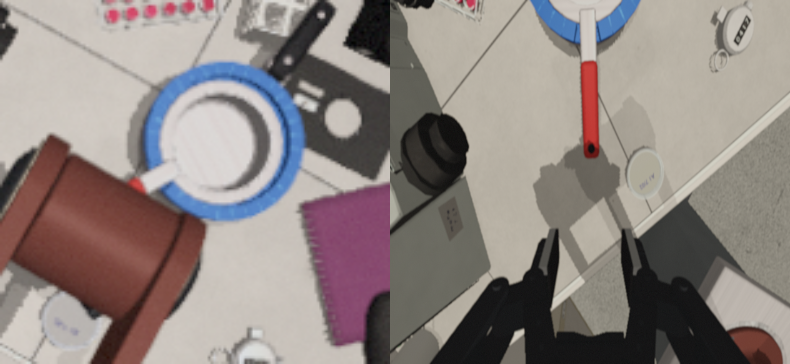

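The pan sits level inside the collar with its handle in the notch, at crop (160,178). The flange height of 0.0707 and slope under 0.007 match fully home. The petri dish has not moved, and the gripper is clear.

```bash
python3 -c "
from station import ctrl
print(ctrl.finish_job())"
```

```text
the job is handed in; nothing more can be done
None
```

The insert pan is nested in the bath with its handle dropped into the collar's notch, level and fully home by the final camera check; the gripper is open and clear, and the job was handed in at about 13 s.

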